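Refit the water bath's cut-out knob and hold it pressed to reset

ROBOT

A 6-joint arm with a two-finger parallel gripper is mounted at the origin on the work surface. World frame = base frame: x ahead of the robot, y to its left, z up, the work surface at z = 0. Lengths are in m, angles in rad, forces in N, time in s.
With the tool pointing down it reaches from about 0.15 to 0.775 m from the base axis. Payload 6.1 kg.
Tool frame: the origin (TCP) lies between the finger pads; the fingertips stand 14 mm ahead of it and the grasp point (between the pads) lies 5 mm behind it; z points along the fingers, y is the direction in which the jaws open and shut (so a half turn about z gives the same grasp; the last joint's range is limited). The gripper opens to 85 mm and grips with 20 to 120 N. Pads are 22 mm wide; open, the fingers measure 114 mm over their backs; the gripper's body (76 mm by 85 mm) begins 54 mm behind the grasp point. The pads swing forward as they close: fully open they stand 13 mm farther back than shut.
Start: joints at [0, 0.126, -0.04, 1.405, 0, 1.571], TCP at [0.525, -0, 0.245] pointing down, gripper open.
Joint ranges: [-2.72, 2.72], [-0.95, 1.95], [-1.27, 1.35], [-1.78, 2.02], [-1.46, 1.47], [-3.14, 3.14]. Speed limits (rad/s): [2.39, 2.39, 3.01, 3.14, 3.14, 3.14].

INTERFACE

Orientations are given as a rotation vector (axis times angle).
In Python, from rig import env gives the robot as it stands. The module is installed in compiled form; this text tells all that it offers.
- The arm moves only by the shell command python3 -m jog 'ROWS'. ROWS is JSON, a list of rows, each a list of 7 numbers: the shift along the tool's x, y, z in mm, then the turn, a rotation vector about the tool's x, y, z in degrees, then the finger opening in mm, from 0 to 85.4. A call has 1 to 5 rows; each row shifts and turns the commanded pose from where the row before left it, along the tool's axes as they then stand; what a row does not reach is not made up. A row lasts 1/10 s, in which the tool goes at most 50 mm and 8.59 degrees, less where a joint would pass 70% of its speed; a pose out of reach is approached as far as the arm can. A call is refused whole if a number of a shift passes 50 or a number of a turn 8.59, either way. A call with a gripper value outside its range is refused whole. The fingers move at their own pace and stop on an object; the grip force is fixed at half the most. Time passes only in rows, so rows that do not move let the fingers close. It gives the time, the measured TCP pose, the force and the opening at its end, in the units of the state.
- env.observe(): the state, without advancing time (a new reading comes with each control period).
- env.get_image(name): name is "scene" or "side" or "wrist"; returns a dict with "color" (480x640x3 uint8, blue, green, red), "camera_matrix" (3x3 intrinsics, pixels), "origin" and "attitude" of the camera in the world; the wrist camera has in their place "T_tool_cam" (4x4, takes a point from camera to tool coordinates, whose origin is the TCP and whose axes are the flange's). Camera axes: x right, y down, z forward; pixel columns grow to the right and rows downward; lengths in m; the calibration is good to about 2 mm. A picture is of the moment at which its call begins: read the wrist's pose just before it. There is no depth.
- env.sign_off(): hands the job in, once; it reports no verdict.
The state is a dict: "time_s": time; "joint_positions": joint angles; "qd": joint speeds; "tau": joint torques, N m; "tool_pos": TCP position; "tool_rot": TCP orientation; "contact_force": force on the tool from outside, world axes, zero at the start; "moment": the same for the moment, N m; "width": opening from 0.0 (shut) to 1.0 (fully open).
Only numpy, scipy, OpenCV 4.12 (cv2) and the standard library are available. Lean on these libraries where they do the work, as an engineer would, in place of code of your own. Each camera call takes 0.05 s, during which the arm holds its last target. There are 200 camera calls.

TASK

The red knob of the water bath's over-temperature cut-out has come off and lies on the bench. Slide the bath's clear guard fully open, fetch the knob, turn it to match the flat on the D-shaped brass shaft and push it fully home, without altering the setting the shaft stands at, then press knob and sprung shaft down to the stop to reset the cut-out. Finish still gripping the knob and pressing it down, with the other things on the bench left alone.

Things in the scene. Friction and masses are not known exactly. Their poses are not given: they have to be found in the camera images.
- knob_center (a point): loose red knob, upright on the bench, bore down: round skirt 48 mm across, 6 mm high; on it a bar grip 46 mm long, 22 mm wide, flat-sided from 6 mm up to the top at 32 mm; about 90 g. Point: its middle, 16 mm above its underside, which is also the inner end of its bore; z up, x along the bar to the end with the white pointer line, y across the bar (grip it across y)
- knob_pointer (a point): the pointer end of the knob's bar, 23 mm from knob_center along the knob's x. Under the knob is a blind D-shaped bore on its axis, 16 mm deep, 15 mm across, its flat on the pointer side (+x), 3 mm from the axis
- shaft_tip (a point): top end, on the axis, of the upright brass D-shaft on the deck of the bath's console; 24 mm above the deck when not pressed; 14 mm across with one flat 2.5 mm from the axis, top edge bevelled 1 mm. z up, x points out of the flat: the knob fits when its x points the same way (within about 0.1 rad) and is fully home when knob_center meets shaft_tip. Lies under the guard when that is shut
- spindle (a joint): how far the sprung shaft is pressed in: 0 out, 0.004 m at its stop; it takes about 3 N to start and 9 N at the stop; it springs back when let go
- setting_mark (a point): the cut-out's setting: the white index tab at the foot of the shaft, which turns with it and lies on the side the flat faces; this point is on the tab, 20 mm from the shaft's axis, 2 mm above the deck. The shaft stays where it is set until turned (0.04 N m)
- guard_rib (a point): grip of the clear guard: upright yellow rib on its roof, 12 mm thick along the track, 50 mm long across it, 30 mm high; point in its middle, 11 mm below its top, 65 mm above the deck. Guard: clear tunnel 110 mm long along the track, 112 mm wide, roof 46 mm above the deck, open at both ends; y along the track; it opens towards this frame's -y (to the robot's right)
- guard (a joint): opening of the guard along its straight track, m: 0 shut over the shaft, 0.14 fully open at its stop; slides with 1 to 3 N and stays where it is left
- beaker: glass beaker, 74 mm across, 92 mm high, to be left alone; origin under its middle
- flask: glass conical flask with rubber stopper, 76 mm across, 120 mm high, to be left alone; origin under its middle
- amber_bottle: small amber bottle with black cap, 54 mm across, 115 mm high, to be left alone; origin under its middle
- screwdriver: screwdriver with blue handle, 170 mm long, lying on the bench, to be left alone; origin below its middle, x along it
- petri_dish: flat clear round dish, 94 mm across, 15 mm high, to be left alone; origin under its middle
- wash_bottle: white wash bottle with red cap and spout, 66 mm across, 175 mm high, to be left alone; origin under its middle
- bath: cream water bath, fixed to the bench; origin on the bench below the middle of its console, x away from the robot. Console x -70 to 70 mm, y -180 to 180 mm, deck 100 mm above the bench, shaft at y = 90 mm; tank behind it, x 70 to 300 mm, top at 148 mm, covers and their knobs up to 176 mm, thermometer at its back to 223 mm
Things that resemble listed ones, but are neither listed nor needed, are in the scene too. There is more than one size of the part that bears knob_center; the job needs the middle-sized.

How it is judged:
On the way, in this order (a step that is already met when the one before it is completed fails the run):
1. the guard is slid open (value of joint guard above 0.115 m), for 0.2 s.
2. the knob is fully home on the D-shaft, pointer on the side of the flat (distance between knob_center and shaft_tip below 0.003 m and angle between the x axis of knob_center and the x axis of shaft_tip, either way round below 0.25 rad and x of knob_pointer in the frame of shaft_tip above 0.015 m), for 0.2 s.
At the end, for the whole second after the job is handed in: Fingers on the knob (over 3 N); knob home (centre within 3 mm of the shaft's tip, pointer within 0.25 rad of the flat's side); shaft pressed in over 3 of its 4 mm; guard open over 115 of 140 mm; setting within 0.3 rad of its start; bystanders within 25 mm (all of step 2 and value of joint spindle above 0.003 m and contact force between the fingers and knob above 3 N and value of joint guard above 0.115 m and distance of setting_mark from where it was at the start of the episode below 0.006 m); the arm keeps its last pose, push and grip.
It fails at once if the cut-out's setting is turned by more than 0.3 rad (distance of setting_mark from where it was at the start of the episode above 0.006 m).
It fails at once if a bystander is shifted by more than 25 mm (distance of any of beaker, flask, amber_bottle, screwdriver, petri_dish, wash_bottle from where it was at the start of the episode above 0.025 m).
It fails at once if a vessel is tipped (angle between any of beaker, flask, amber_bottle, wash_bottle's own z axis and vertical above 0.5 rad).
It also fails if it takes over 48 s, if anything falls off the work surface, if the arm or the gripper's body presses on something with over 40 N, if the wrist force passes 120 N, or if a joint passes its speed limit or range.

## Working session

There is one attempt and no reset: what is moved stays moved. The work goes in short steps, Python scripts to look and compute and a shell command to move; the robot and the scene stay as the last step left them, time stands still between calls to the robot, and variables do not carry over. Pictures are saved under pics/ and viewed, about 8 in all and at most 12, crops included, and the job is handed in when it is done.

```bash
mkdir -p pics; cat > h.py <<'E'
import numpy as np, cv2
from scipy.spatial.transform import Rotation as R
from rig import env
def cam(n):
    s=env.observe(); d=env.get_image(n); K=np.array(d["camera_matrix"])
    if n=="wrist":
        T=np.eye(4); T[:3,:3]=R.from_rotvec(s["tool_rot"]).as_matrix(); T[:3,3]=s["tool_pos"]
        M=T@np.array(d["T_tool_cam"])
    else:
        M=np.eye(4); a=np.array(d["attitude"])
        M[:3,:3]=a if a.shape==(3,3) else R.from_rotvec(a).as_matrix(); M[:3,3]=d["origin"]
    return d["color"],K,M
def ray(p,K,M):
    v=M[:3,:3]@np.linalg.solve(K,[p[0],p[1],1.]); return M[:3,3],v/np.linalg.norm(v)
def onz(p,K,M,z):
    o,v=ray(p,K,M); return o+v*(z-o[2])/v[2]
def proj(X,K,M):
    c=M[:3,:3].T@(np.array(X)-M[:3,3]); q=K@c; return q[:2]/q[2]
E
python3 - <<'E'
from h import *
s=env.observe(); print(s)
for n in("scene","side","wrist"):
    d=env.get_image(n); print(n,{k:np.array(v).round(3).tolist() for k,v in d.items() if k!="color"}); cv2.imwrite(f"pics/{n}0.png",d["color"])
E
```

```text
{'time_s': 0.0, 'joint_positions': array([ 6.36499919e-06,  1.26380652e-01, -4.05966776e-02,  1.40542735e+00,
        2.82177505e-05,  1.57079927e+00]), 'qd': array([0.000152  , 0.00164657, 0.00080543, 0.00085019, 0.00090105,
       0.00022546]), 'tau': array([-1.88969068e-03, -4.35916471e+01,  3.52923596e+01,  1.73015334e-02,
       -7.00984879e-05, -2.14169546e-05]), 'tool_pos': array([5.24607268e-01, 1.12824216e-05, 2.44533316e-01]), 'tool_rot': array([-2.22061907e+00, -2.22062662e+00,  1.75444938e-03]), 'contact_force': array([-0.06341089,  0.0332516 , -0.08905789]), 'moment': array([0.00587201, 0.04496299, 0.01058724]), 'width': 0.9978032419985823}
scene {'camera_matrix': [[462.235, 0.0, 321.345], [0.0, 462.235, 249.388], [0.0, 0.0, 1.0]], 'origin': [1.095, -0.445, 0.845], 'attitude': [-2.091, -1.139, 0.464]}
side {'camera_matrix': [[505.996, 0.0, 320.951], [0.0, 505.996, 246.213], [0.0, 0.0, 1.0]], 'origin': [0.266, 0.877, 0.767], 'attitude': [-0.278, 2.67, -1.387]}
wrist {'camera_matrix': [[432.586, 0.0, 320.816], [0.0, 432.586, 241.637], [0.0, 0.0, 1.0]], 'T_tool_cam': [[0.001, -0.958, -0.285, 0.071], [1.0, 0.001, -0.0, 0.0], [0.0, -0.285, 0.958, -0.127], [0.0, 0.0, 0.0, 1.0]]}
```

View pics/scene0.png

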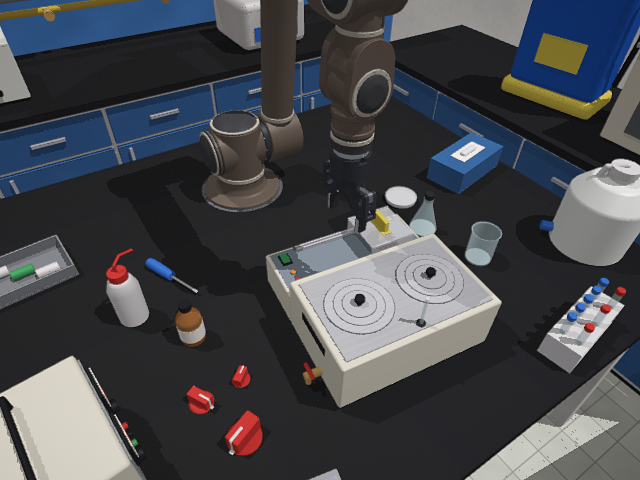

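View pics/side0.png

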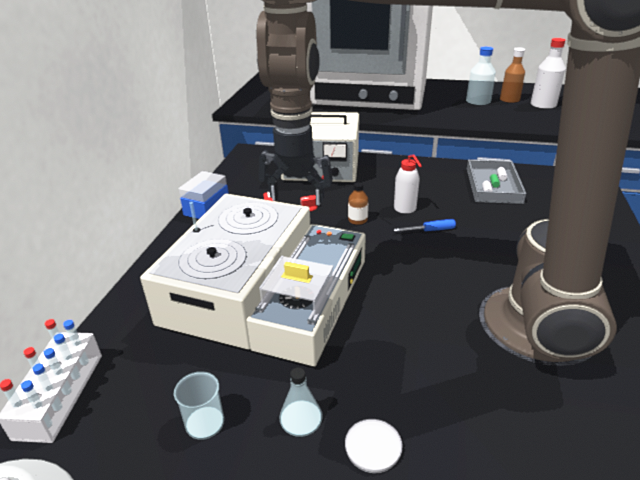

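Scene: three red knobs, small (241,376), middle (200,400) and large (243,433); yellow rib at (382,222). Side: rib at (297,271), with the shaft under the clear guard at about (293,298).

```bash
python3 - <<'E'
from h import *
def blobs(im,lo,hi,amin):
    h=cv2.cvtColor(im,cv2.COLOR_BGR2HSV); m=cv2.inRange(h,np.array(lo),np.array(hi))
    n,l,st,c=cv2.connectedComponentsWithStats(m); return [(c[i],st[i],l==i) for i in range(1,n) if st[i,4]>amin]
C={}
for n in("scene","side"):
    im,K,M=cam(n); C[n]=(im,K,M)
    print(n,"yellow",[(c.round(1),s) for c,s,_ in blobs(im,(22,120,120),(35,255,255),40)])
    print(n,"red",[(c.round(1),s) for c,s,_ in blobs(im,(0,150,90),(6,255,255),60)])
im,K,M=C["scene"]
for c,s,_ in blobs(im,(0,150,90),(6,255,255),60): print(c.round(0),onz(c,K,M,.018).round(3))
w=cam("wrist")[0]
a=cv2.resize(im[180:340,250:510],(520,320),interpolation=cv2.INTER_CUBIC)
b=cv2.resize(im[355:465,170:280],(280,280),interpolation=cv2.INTER_CUBIC)
ws=cv2.resize(w,(373,280)); o=np.zeros((600,800,3),np.uint8); o[:320,:520]=a;o[:280,520:]=b;o[320:600,:373]=ws
sd=C["side"][0]; o[320:600,380:780]=cv2.resize(sd[220:360,200:400],(400,280),interpolation=cv2.INTER_CUBIC)
cv2.imwrite("pics/c1.png",o)
E
```

```text
scene yellow [(array([48.4,  8.2]), array([36,  5, 25,  8, 92], dtype=int32)), (array([560.2,  53.8]), array([ 535,   34,   52,   40, 1279], dtype=int32)), (array([553.5,  96.2]), array([ 502,   74,  110,   44, 1257], dtype=int32)), (array([381.4, 223. ]), array([371, 210,  20,  25, 184], dtype=int32))]
scene red [(array([117.6, 270.2]), array([106, 248,  27,  36, 413], dtype=int32)), (array([620.6, 291. ]), array([616, 287,  10,   9,  75], dtype=int32)), (array([605.3, 308.3]), array([601, 305,  10,   8,  63], dtype=int32)), (array([589.1, 327.1]), array([584, 323,  11,   9,  70], dtype=int32)), (array([309. , 370.9]), array([304, 363,  11,  17,  69], dtype=int32)), (array([241. , 377.5]), array([232, 365,  19,  23, 286], dtype=int32)), (array([198.9, 400.2]), array([186, 386,  29,  28, 505], dtype=int32)), (array([245.8, 434.3]), array([ 225,  410,   38,   46, 1072], dtype=int32))]
side yellow [(array([296.7, 272. ]), array([282, 262,  30,  20, 387], dtype=int32))]
side red [(array([557.5,  42.2]), array([551,  38,  14,   9, 106], dtype=int32)), (array([409.7, 163.3]), array([401, 156,  21,  15, 189], dtype=int32)), (array([309.9, 202.1]), array([302, 195,  16,  16, 155], dtype=int32)), (array([ 49.7, 323.6]), array([ 45, 320,  10,   9,  67], dtype=int32)), (array([ 29.2, 352. ]), array([ 24, 347,  11,  11,  83], dtype=int32)), (array([  5.7, 384.4]), array([  0, 379,  13,  12, 100], dtype=int32))]
[118. 270.] [ 0.176 -0.419  0.018]
[621. 291.] [0.884 0.573 0.018]
[605. 308.] [0.896 0.492 0.018]
[589. 327.] [0.908 0.411 0.018]
[309. 371.] [ 0.665 -0.174  0.018]
[241. 378.] [ 0.604 -0.297  0.018]
[199. 400.] [ 0.605 -0.386  0.018]
[246. 434.] [ 0.714 -0.341  0.018]
```

View pics/c1.png

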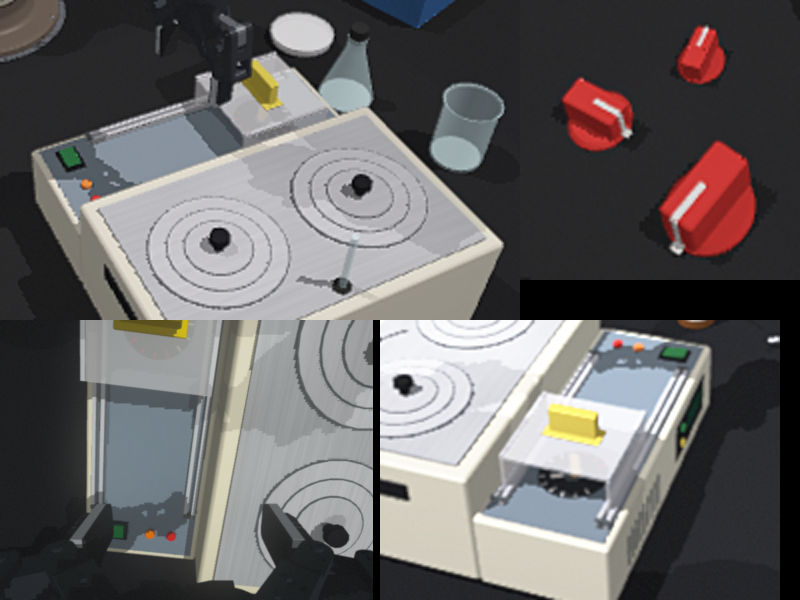

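```bash
python3 - <<'E'
from h import *
C={n:cam(n) for n in("scene","side","wrist")}
o1,v1=ray((381.4,223),*C["scene"][1:]); o2,v2=ray((296.7,272),*C["side"][1:])
A=np.c_[v1,-v2]; t=np.linalg.lstsq(A,o2-o1,rcond=None)[0]
print("rib",(o1+t[0]*v1).round(4),(o2+t[1]*v2).round(4))
im,K,M=C["wrist"]; g=cv2.cvtColor(im,cv2.COLOR_BGR2GRAY)
P=[]
for r in range(150,330,10):
    row=g[r,120:185].astype(int); d=np.diff(cv2.blur(row.astype(np.float32)[None],(3,1))[0]); c=120+int(np.argmax(d))
    P.append(onz((c,r),K,M,.1))
P=np.array(P); print(P.round(3)[:, :2].tolist()); vx,vy,x0,y0=cv2.fitLine(P[:,:2].astype(np.float32),cv2.DIST_HUBER,0,.01,.01).ravel(); print(vx,vy,x0,y0)
h=cv2.cvtColor(im,cv2.COLOR_BGR2HSV); m=cv2.inRange(h,(22,120,100),(35,255,255)); c=cv2.findContours(m,0,2)[0]; c=max(c,key=cv2.contourArea); print(c.reshape(-1,2)[::6].tolist()); print(cv2.boundingRect(c))
# middle knob
im,K,M=C["scene"]; 
for q in((186,386),(215,414)): print(onz(q,K,M,.006))
E
```

```text
rib [0.4992 0.1267 0.1564] [0.4953 0.1244 0.1579]
[[0.418, 0.049], [0.417, 0.043], [0.417, 0.037], [0.416, 0.03], [0.415, 0.024], [0.415, 0.017], [0.414, 0.011], [0.413, 0.004], [0.412, -0.002], [0.411, -0.009], [0.411, -0.016], [0.41, -0.023], [0.409, -0.03], [0.408, -0.037], [0.407, -0.045], [0.407, -0.052], [0.405, -0.06], [0.404, -0.067]]
0.11267604 0.9936318 0.41198382 -0.0047813463
[[195, 0], [203, 15], [212, 17], [235, 20], [258, 23], [281, 26], [301, 29], [319, 30], [322, 6], [296, 1], [309, 8], [307, 14], [296, 14], [272, 11], [248, 8], [225, 5], [207, 2]]
(195, 0, 128, 32)
[ 0.55506188 -0.39516596  0.006     ]
[ 0.64074549 -0.37085551  0.006     ]
```

```bash
python3 -m jog '[[0,0,0,0,0,6.5,0],[41,-10,0,0,0,0,0],[41,-10,0,0,0,0,0],[41,-10,0,0,0,0,0],[41,-11,0,0,0,0,0]]'; python3 -m jog '[[0,0,25,0,0,0,0],[0,0,25,0,0,0,0],[0,0,25,0,0,0,0],[0,0,0,0,0,0,0]]'
```

```text
time_s: 0.95
tool_pos: [0.5025, 0.169, 0.2454]
tool_rot: [2.344, 2.091, 0.001]
contact_force: [0.8, 0.2, 0.8]
width: 0.144
time_s: 1.35
tool_pos: [0.5009, 0.1672, 0.167]
tool_rot: [-2.342, -2.091, 0.008]
contact_force: [-0.7, -0.2, -0.1]
width: 0.003
```

```bash
python3 -m jog '[[-12,0,0,0,0,0,0],[-25,0,0,0,0,0,0],[-30,0,0,0,0,0,0],[-30,0,0,0,0,0,0],[-30,0,0,0,0,0,0]]'; python3 -m jog '[[-25,0,0,0,0,0,0],[-8,0,0,0,0,0,0],[0,0,0,0,0,0,0]]'; python3 - <<'E'
from h import *
im,K,M=cam("scene");cv2.imwrite("pics/s2.png",im)
h=cv2.cvtColor(im,cv2.COLOR_BGR2HSV); m=cv2.inRange(h,(22,120,120),(35,255,255)); m[:150]=0
q=np.argwhere(m>0).mean(0)[::-1]; print(q, onz(q,K,M,.158))
im,K,M=cam("side")
h=cv2.cvtColor(im,cv2.COLOR_BGR2HSV); m=cv2.inRange(h,(22,120,120),(35,255,255)); m[:150]=0
q=np.argwhere(m>0).mean(0)[::-1]; print(q, onz(q,K,M,.158)); cv2.imwrite("pics/sd2.png",im)
E
```

```text
time_s: 1.85
tool_pos: [0.4887, 0.0403, 0.1722]
tool_rot: [2.343, 2.092, 0.005]
contact_force: [1.8, 2.8, -2.8]
width: -0.0
time_s: 2.15
tool_pos: [0.4853, 0.0109, 0.1724]
tool_rot: [-2.34, -2.087, -0.014]
contact_force: [-0.3, 15.1, 1.3]
width: -0.004
[329.6007326  239.12087912] [ 0.48279987 -0.00622494  0.158     ]
[325.09756098 240.18902439] [0.46374137 0.00590908 0.158     ]
```

```bash
python3 -m jog '[[-3,0,0,0,0,0,0],[0,0,0,0,0,0,0]]'
```

```text
time_s: 2.45
tool_pos: [0.4852, 0.0108, 0.1725]
tool_rot: [-2.335, -2.089, -0.019]
contact_force: [0.2, 25.0, 0.3]
width: 0.001
```

View pics/sd2.png

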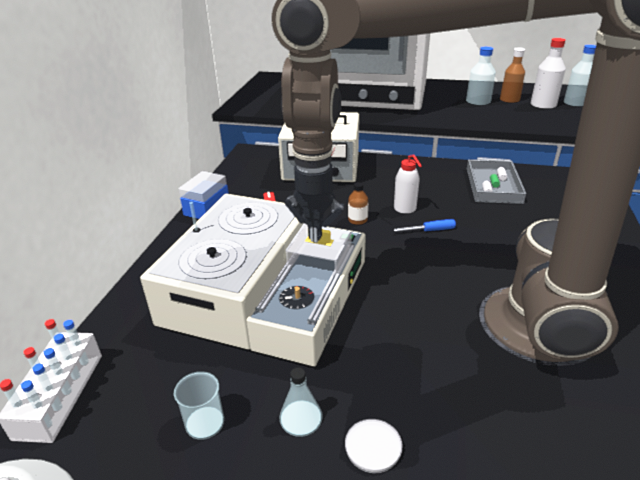

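Guard is at its stop (force rises, no further motion); brass shaft now clear at (297,292).

```bash
python3 -m jog '[[12,0,-5,0,0,0,0],[10,0,-40,0,0,0,85],[20,5,-40,0,0,0,85],[20,5,-10,0,0,0,85],[0,0,0,0,0,0,85]]'; python3 - <<'E'
from h import *
im,K,M=cam("wrist");s=env.observe();print(s["tool_pos"],s["tool_rot"]); cv2.imwrite("pics/w3.png",im); np.savez("w3",K=K,M=M); print(proj((.497,.1255,.124),K,M))
E
```

```text
time_s: 2.95
tool_pos: [0.5033, 0.0674, 0.269]
tool_rot: [2.339, 2.091, 0.008]
contact_force: [0.6, -0.5, 0.4]
width: 0.682
[0.50223422 0.06646421 0.26728312] [2.34061788 2.09170805 0.00393436]
[298.16350465 136.85205439]
```

View pics/w3.png

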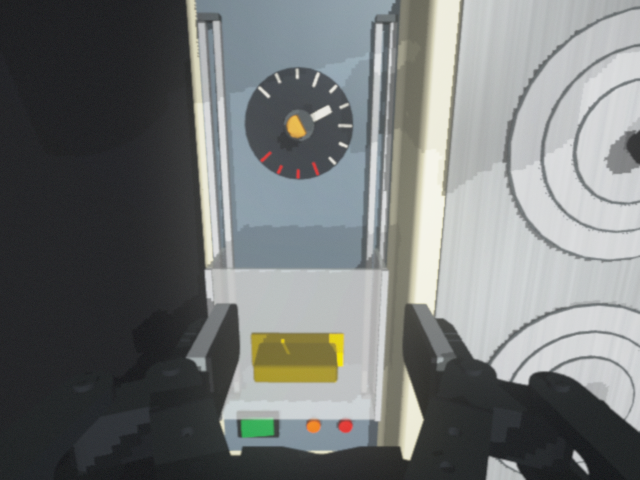

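Dial centred at about (299,123), white tab at (321,115), brass top at (296,126).

```bash
python3 - <<'E'
from h import *
im=cv2.imread("pics/w3.png"); d=np.load("w3.npz"); K,M=d["K"],d["M"]
h=cv2.cvtColor(im,cv2.COLOR_BGR2HSV); g=cv2.cvtColor(im,cv2.COLOR_BGR2GRAY)
# dial
m=((g<75)&(np.hypot(*(np.mgrid[:480,:640]-np.array([123,299])[:,None,None]))<75)).astype(np.uint8)
c=max(cv2.findContours(m,0,2)[0],key=cv2.contourArea); e=cv2.fitEllipse(cv2.convexHull(c)); print("dial",e); ax=onz(e[0],K,M,.101); print(ax)
m=cv2.inRange(h,(10,120,100),(28,255,255)); m[:,:270]=0;m[:,330:]=0;m[:100]=0;m[150:]=0
c=max(cv2.findContours(m,0,2)[0],key=cv2.contourArea); q=np.argwhere(m>0).mean(0)[::-1]; print("brass",q,cv2.boundingRect(c),onz(q,K,M,.124))
m=cv2.inRange(g,170,255); n,l,s,cc=cv2.connectedComponentsWithStats(m)
for i in range(1,n):
    if np.hypot(*(cc[i]-[299,123]))<45:
        p=onz(cc[i],K,M,.102); print(cc[i],s[i],p,np.degrees(np.arctan2(*(p-ax)[[1,0]])),np.hypot(*(p-ax)[:2]))
        if s[i,4]>60:
            y,x=np.where(l==i); w=np.array([onz((a,b),K,M,.102)[:2] for a,b in zip(x,y)],np.float32); v=cv2.fitLine(w,2,0,.01,.01).ravel(); print("line",v,np.degrees(np.arctan2(v[1],v[0])))
cv2.imwrite("pics/c4.png",cv2.resize(im[60:190,235:365],(600,600),interpolation=cv2.INTER_CUBIC))
E
```

```text
dial ((298.1024475097656, 139.2108612060547), (54.078975677490234, 73.92337036132812), 140.24205017089844)
[0.49561272 0.12294957 0.101     ]
brass [295.22772277 126.93069307] (287, 115, 19, 23) [0.49596216 0.13153372 0.124     ]
[320.76100629 112.91194969] [311 106  20  15 159] [0.51245947 0.13795457 0.102     ] 41.690701650948036 0.02256021431447751
line [0.93926245 0.3431998  0.5124545  0.13795078] 20.071943
[295.3943662  126.72769953] [289 116  16  20 213] [0.49489915 0.13114312 0.102     ] 94.9773074974311 0.008224568562720762
line [ 0.3654364 -0.9308363  0.4949009  0.1311328] -68.56556
```

View pics/c4.png

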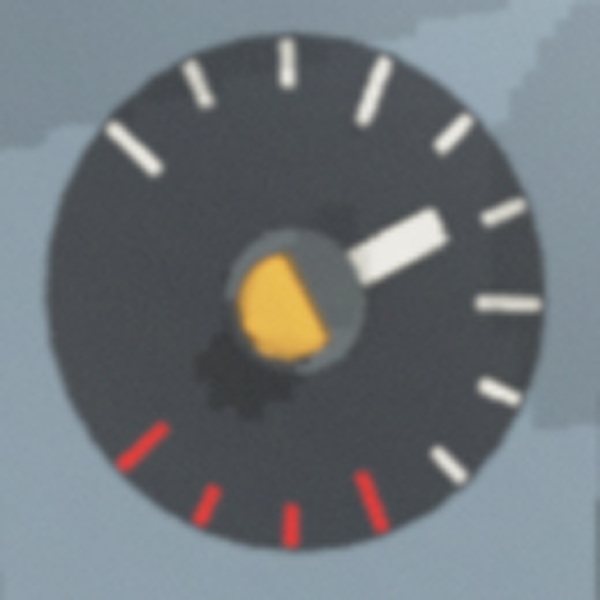

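```bash
python3 -m jog '[[-44,16,0,0,0,0,85],[-44,16,0,0,0,0,85],[-44,16,0,0,0,0,85],[-44,16,0,0,0,0,85],[-44,16,0,0,0,0,85]]';python3 -m jog '[[-44,16,0,0,0,0,85],[-44,16,0,0,0,0,85],[-44,16,6,0,0,0,85],[-44,16,6,0,0,0,85],[0,0,0,0,0,0,85]]'; python3 - <<'E'
from h import *
d=np.load("w3.npz"); print("dial",onz((298.9,123.1),d["K"],d["M"],.101))
im,K,M=cam("wrist");s=env.observe();print(s["tool_pos"],s["tool_rot"],s["joint_positions"]); cv2.imwrite("pics/w5.png",im); np.savez("w5",K=K,M=M); print(proj((.605,-.386,.018),K,M))
E
```

```text
time_s: 3.5
tool_pos: [0.555, -0.1643, 0.265]
tool_rot: [-2.345, -2.091, 0.001]
contact_force: [0.6, -0.4, 0.5]
width: 0.996
time_s: 4.0
tool_pos: [0.5982, -0.3496, 0.2489]
tool_rot: [-2.347, -2.082, 0.005]
contact_force: [-0.4, 0.7, -0.4]
width: 0.997
dial [0.49743512 0.13315688 0.101     ]
[ 0.598085   -0.34722267  0.25013519] [-2.34571794 -2.08375666  0.00332941] [-5.25691578e-01  4.67519523e-01  4.28241546e-01  1.53598834e+00
 -7.59616954e-04  1.16324981e+00]
[334.70892741 241.23967825]
```

View pics/w5.png

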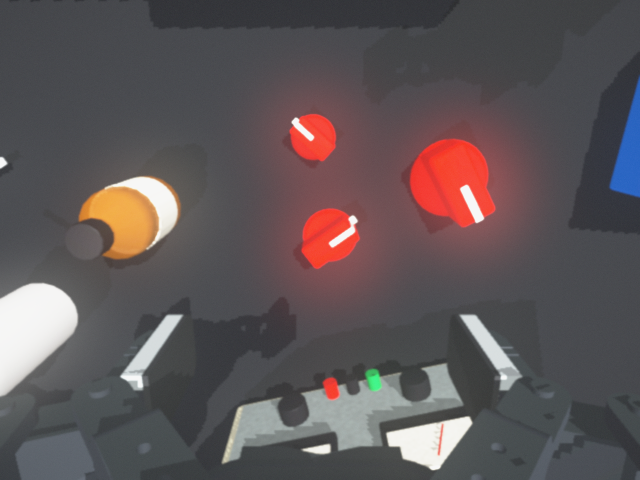

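Middle knob at (330,237), its white line running up-right to (355,218).

```bash
python3 - <<'E'
from h import *
im=cv2.imread("pics/w5.png"); d=np.load("w5.npz"); K,M=d["K"],d["M"]
h=cv2.cvtColor(im,cv2.COLOR_BGR2HSV)[200:275,290:370]
w=(h[...,1]<110)&(h[...,2]>170); y,x=np.where(w); x=x+290;y=y+200; k=x<348
P=np.array([onz(p,K,M,.032)[:2] for p in zip(x[k],y[k])],np.float32); v=cv2.fitLine(P,cv2.DIST_HUBER,0,.001,.01).ravel(); print(k.sum(),v,np.degrees(np.arctan2(v[1],v[0])),P.min(0),P.max(0))
cv2.imwrite("pics/c6.png",cv2.resize(im[195:275,290:370],(600,600),interpolation=cv2.INTER_CUBIC))
E
```

```text
154 [ 0.84912145  0.5281977   0.60649526 -0.381183  ] 31.883762 [ 0.60012555 -0.38654506] [ 0.6163008  -0.37256724]
```

View pics/c6.png

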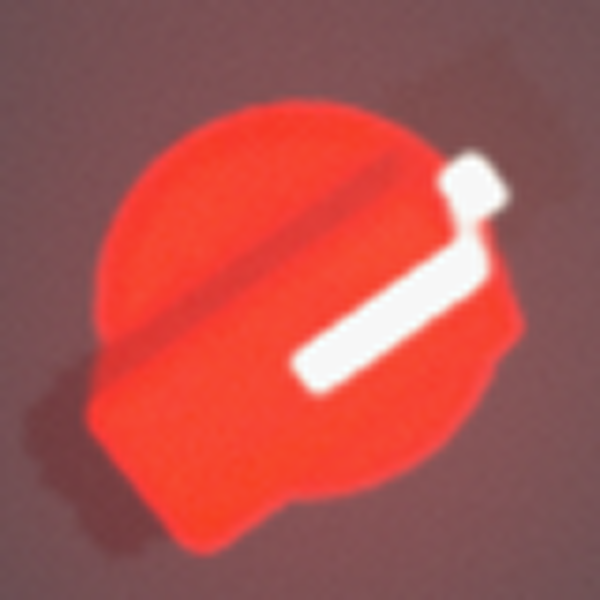

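```bash
python3 -m jog '[[0,0,5,0,0,-8.5,85],[0,0,5,0,0,-8.5,85],[0,0,5,0,0,-8.5,85],[0,0,5,0,0,-8.5,85],[0,0,5,0,0,-8.5,85]]';python3 -m jog '[[0,0,8,0,0,-8.5,85],[0,0,8,0,0,-8.5,85],[0,0,8,0,0,-8.5,85],[0,0,8,0,0,-8.5,85],[0,0,8,0,0,-8.5,85]]';python3 -m jog '[[0,0,8,0,0,-8.5,85],[0,0,8,0,0,-8.5,85],[0,0,8,0,0,-8.5,85],[0,0,8,0,0,-8.5,85],[0,0,8,0,0,-8.5,85]]'; python3 - <<'E'
from h import *
d=np.load("w5.npz"); c=onz((330.4,234.7),d["K"],d["M"],.005); print("knob",c)
s=env.observe(); T=R.from_rotvec(s["tool_rot"]).as_matrix(); print(s["tool_pos"],s["joint_positions"].round(3)); print("toolx yaw",np.degrees(np.arctan2(T[1,0],T[0,0])),T[:,2])
print("move tool mm",(T.T@(c-s["tool_pos"])*1000).round(1))
E
```

```text
time_s: 4.55
tool_pos: [0.5986, -0.343, 0.2286]
tool_rot: [-1.417, -2.804, 0.0]
contact_force: [-0.1, -0.1, 0.5]
width: 0.991
time_s: 5.05
tool_pos: [0.5986, -0.343, 0.1885]
tool_rot: [-0.304, -3.126, 0.0]
contact_force: [-0.9, 0.4, -0.3]
width: 0.998
time_s: 5.55
tool_pos: [0.5986, -0.343, 0.1485]
tool_rot: [0.849, -3.024, 0.0]
contact_force: [0.6, -0.5, -0.6]
width: 0.996
knob [ 0.60175568 -0.38337842  0.005     ]
[ 0.59863424 -0.34296998  0.1485031 ] [-0.52   0.456  0.188  1.303 -0.    -1.068]
toolx yaw -148.6237320428181 [-3.87375937e-04 -1.25257010e-04 -9.99999917e-01]
move tool mm [ 18.3 -36.1 143.5]
```

```bash
python3 -m jog '[[9,-18,0,0,0,0,85],[9,-18,0,0,0,0,85],[0,0,0,0,0,0,85],[0,0,0,0,0,0,85]]'; python3 - <<'E'
from h import *
im,K,M=cam("wrist");s=env.observe();print(s["tool_pos"],s["tool_rot"]); np.savez("w7",K=K,M=M); q=proj((.6018,-.3834,.005),K,M).round(); print(q)
cv2.imwrite("pics/w7.png",im); x,y=q.astype(int); y0=max(0,y-75);x0=x-75; print(x0,y0); cv2.imwrite("pics/c7.png",cv2.resize(im[y0:y0+150,x0:x0+150],(600,600),interpolation=cv2.INTER_CUBIC))
E
```

```text
time_s: 5.95
tool_pos: [0.602, -0.3834, 0.1485]
tool_rot: [0.839, -3.027, -0.001]
contact_force: [0.3, 0.4, 0.7]
width: 0.999
[ 0.60213158 -0.38305688  0.14857949] [ 8.39682646e-01 -3.02713542e+00 -7.38058309e-04]
[323. 231.]
248 156
```

View pics/c7.png

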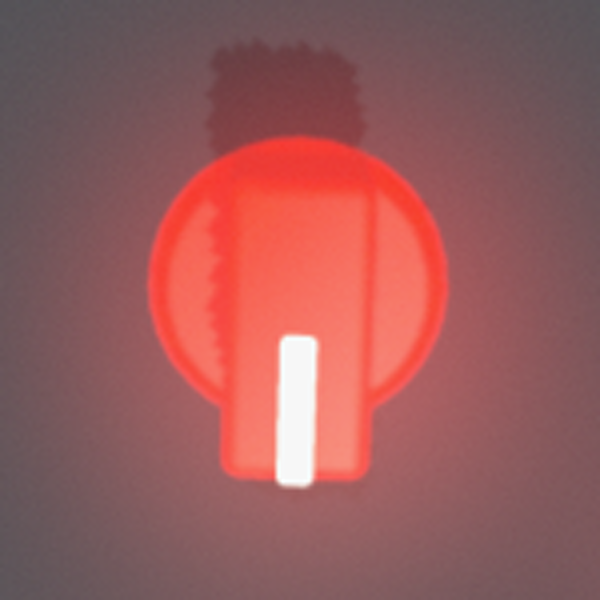

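```bash
python3 -m jog '[[2.5,0,25,0,0,1.5,85],[0,0,40,0,0,0,85],[0,0,40,0,0,0,85],[0,0,20.5,0,0,0,85],[0,0,0,0,0,0,85]]'; python3 -m jog '[[0,0,0,0,0,0,40],[0,0,0,0,0,0,10],[0,0,0,0,0,0,0],[0,0,0,0,0,0,0],[0,0,0,0,0,0,0]]'; python3 -m jog '[[0,0,0,0,0,0,0],[0,0,0,0,0,0,0]]'
```

```text
time_s: 6.5
tool_pos: [0.5981, -0.3825, 0.0189]
tool_rot: [0.8, -3.033, -0.008]
contact_force: [0.4, 0.4, 0.0]
width: 0.996
time_s: 7.0
tool_pos: [0.6012, -0.3856, 0.0244]
tool_rot: [-0.799, 3.036, -0.003]
contact_force: [0.8, -0.8, 0.5]
width: 0.246
time_s: 7.2
tool_pos: [0.6013, -0.3856, 0.0244]
tool_rot: [-0.799, 3.036, -0.003]
contact_force: [0.5, -0.7, 5.9]
width: 0.243
```

```bash
python3 -m jog '[[0,0,-35,0,0,0,0],[0,0,-45,0,0,0,0],[0,0,-48,0,0,0,0],[0,0,-48,0,0,4.4,0],[0,0,-48,0,0,4.4,0]]'; python3 -m jog '[[0,0,0,0,0,0,0],[0,0,0,0,0,0,0]]'; cat > st.py <<'E'
from h import *
def st(t=(.4975,.1326,.25)):
    s=env.observe(); T=R.from_rotvec(s["tool_rot"]).as_matrix(); print(s["tool_pos"].round(4),"yaw",np.degrees(np.arctan2(T[1,0],T[0,0])).round(2),"z",T[:,2].round(4),"F",s["contact_force"].round(1),"q",s["joint_positions"].round(3))
    print("move tool mm",(T.T@(np.array(t)-s["tool_pos"])*1000).round(1)); return s,T
if __name__=="__main__": st()
E
python3 st.py
```

```text
time_s: 7.7
tool_pos: [0.6, -0.3848, 0.2487]
tool_rot: [0.559, -3.091, -0.0]
contact_force: [0.4, -1.4, -0.1]
width: 0.241
time_s: 7.9
tool_pos: [0.6011, -0.3855, 0.2483]
tool_rot: [-0.565, 3.088, -0.003]
contact_force: [0.4, 0.3, -1.8]
width: 0.244
[ 0.6011 -0.3855  0.2483] yaw -159.28 z [ 0.0027 -0.0018 -1.    ] F [ 0.4  0.3 -1.8] q [-0.57   0.511  0.492  1.548 -0.    -0.932]
move tool mm [-86.5 521.2  -2.9]
```

```bash
python3 -m jog '[[-4,25,0,0,0,0,0],[-8,47,0,0,0,0,0],[-8,47,0,0,0,0,0],[-8,47,0,0,0,0,0],[-8,47,0,0,0,0,0]]'; python3 -m jog '[[-8,47,0,0,0,0,0],[-8,47,0,0,0,0,0],[-8,47,0,0,0,0,0],[-8,47,0,0,0,0,0],[-8,47,0,0,0,0,0]]';python3 -m jog '[[-7,47,0,0,0,0,0],[-3,26,0,0,0,0,0],[0,0,0,0,0,0,0],[0,0,0,0,0,0,0],[0,0,0,0,0,0,0]]'; python3 - <<'E'
from st import *
st()
im,K,M=cam("wrist"); s=st(); np.savez("w8",K=K,M=M); cv2.imwrite("pics/w8.png",im)
print(proj((.4975,.1326,.124),K,M))
E
```

```text
time_s: 8.4
tool_pos: [0.5573, -0.1712, 0.2441]
tool_rot: [0.564, -3.087, -0.003]
contact_force: [1.3, 0.8, -0.5]
width: 0.243
time_s: 8.9
tool_pos: [0.5115, 0.0624, 0.2445]
tool_rot: [0.564, -3.087, -0.0]
contact_force: [1.2, 0.0, -0.3]
width: 0.247
time_s: 9.4
tool_pos: [0.4966, 0.1318, 0.2457]
tool_rot: [0.563, -3.089, 0.001]
contact_force: [-0.5, -0.4, -0.8]
width: 0.245
[0.4966 0.1318 0.2457] yaw -159.34 z [-1.8e-03 -8.0e-04 -1.0e+00] F [-0.5 -0.4 -0.8] q [ 0.26   0.106 -0.061  1.406 -0.    -0.101]
move tool mm [-1.1  0.4 -4.3]
[0.4968 0.1317 0.246 ] yaw -159.37 z [-1.3e-03 -6.0e-04 -1.0e+00] F [-0.2 -0.4 -1.6] q [ 0.259  0.106 -0.061  1.406 -0.    -0.101]
move tool mm [-1.   0.6 -4. ]
[323.96615278 242.15610695]
```

View pics/w8.png

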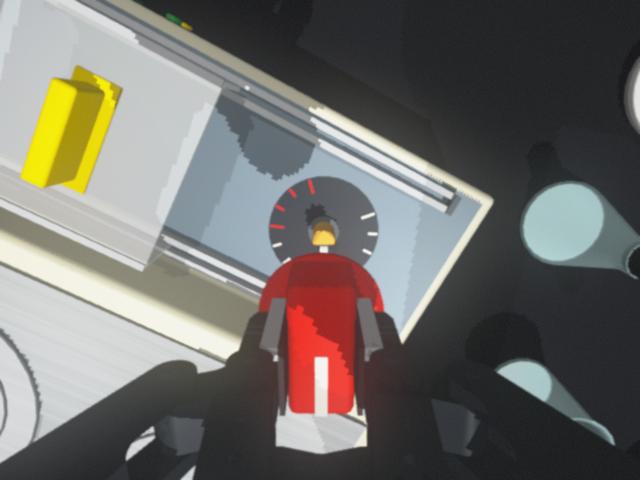

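Shaft (322,236) and the gripped knob (skirt arc top at (321,254)) both visible; measure both in the tool frame from this one picture.

```bash
cat > meas.py <<'E'
from st import *
from scipy.optimize import least_squares
def meas(f,nz,uz=.0244):
    im=cv2.imread(f); d=np.load(nz); K,M=d["K"],d["M"]; T=np.array(d["T"]) if "T" in d else None
    return im,K,M
E
python3 - <<'E'
from st import *
from scipy.optimize import least_squares
im=cv2.imread("pics/w8.png"); d=np.load("w8.npz"); K,M=d["K"],d["M"]; s=env.observe(); tcp=np.array([.4968,.1317,.246])
h=cv2.cvtColor(im,cv2.COLOR_BGR2HSV)
red=(cv2.inRange(h,(0,150,60),(7,255,255))|cv2.inRange(h,(173,150,60),(180,255,255))); red[:240]=0
c=max(cv2.findContours(red,0,cv2.CHAIN_APPROX_NONE)[0],key=cv2.contourArea).reshape(-1,2); a=c[(c[:,1]<300)]
top={}
for x,y in a: top[x]=min(y,top.get(x,999))
a=np.array([(x,y) for x,y in top.items() if 262<x<381])
yaw=np.radians(-159.34); ex=np.array([np.cos(yaw),np.sin(yaw)]); ey=np.array([np.sin(yaw),-np.cos(yaw)])
for uz in(.0244,.0224):
    P=np.array([onz(p,K,M,tcp[2]-uz)[:2] for p in a]); r=least_squares(lambda q:np.hypot(*(P-q).T)-.024,tcp[:2],loss="soft_l1",f_scale=.0005); c2=r.x
    print("knob axis",uz,c2.round(4),"rel tcp tool xy mm",(np.array([ex@(c2-tcp[:2]),ey@(c2-tcp[:2])])*1000).round(2),"rms",np.abs(r.fun).mean(),len(a))
m=cv2.inRange(h,(12,120,90),(30,255,255)); m[:215]=0;m[252:]=0;m[:,:300]=0;m[:,345:]=0
n,l,st_,cc=cv2.connectedComponentsWithStats(m); print(st_[1:],cc[1:])
i=1+np.argmax(st_[1:,4]); b=onz(cc[i],K,M,.124); fl=np.array([np.cos(np.radians(20.7)),np.sin(np.radians(20.7))])
print("brass",b, "axis",b[:2]+.00168*fl)
cv2.imwrite("pics/c9.png",cv2.resize(im[170:320,245:395],(600,600),interpolation=cv2.INTER_CUBIC))
E
```

```text
knob axis 0.0244 [0.4979 0.1307] rel tcp tool xy mm [-0.63 -1.34] rms 0.00019025074558078365 118
knob axis 0.0224 [0.4973 0.1304] rel tcp tool xy mm [-0.02 -1.35] rms 0.0002345695623318615 118
[[312 223  23  22 406]] [[323.16009852 234.73152709]]
brass [0.49334141 0.13050274 0.124     ] axis [0.49491296 0.13109657]
```

View pics/c9.png

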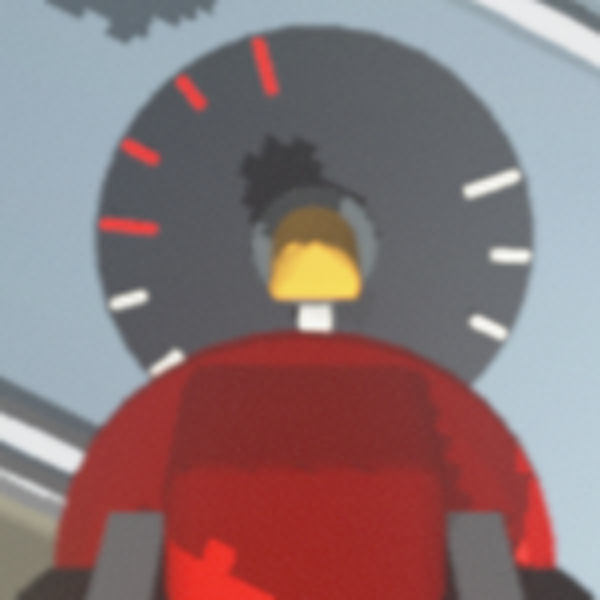

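```bash
cat > tf.py <<'E'
from h import *
from scipy.optimize import least_squares
d=env.get_image("wrist"); K=np.array(d["camera_matrix"]); TC=np.array(d["T_tool_cam"]); print(TC.round(4))
def tl(p,z): return onz(p,K,TC,z)[:2]*1000
E
python3 - <<'E'
from tf import *
im=cv2.imread("pics/w8.png"); h=cv2.cvtColor(im,cv2.COLOR_BGR2HSV)
red=(cv2.inRange(h,(0,150,60),(7,255,255))|cv2.inRange(h,(173,150,60),(180,255,255))); red[:240]=0
top={}
for y,x in np.argwhere(red>0): top[x]=min(y,top.get(x,999))
for hi in(280,300):
  a=np.array([(x,y) for x,y in top.items() if 258<x<384 and y<hi])
  for uz in(.0244,.0224):
    P=np.array([tl(p,uz) for p in a]); r=least_squares(lambda q:np.hypot(*(P-q).T)-24,[0,0],loss="soft_l1",f_scale=.5); print("knob",hi,uz,r.x.round(2),a[:,0].min(),a[:,0].max(),np.abs(r.fun).mean())
for z in(.1220,.1225): print("flat edge",tl((323.75,244.5),z),"-> axis +2.5x")
print("bar top edges mid",tl((245+307/4,170+470/4),-.0076))
E
```

```text
[[ 7.000e-04 -9.585e-01 -2.851e-01  7.310e-02]
 [ 1.000e+00  6.000e-04  3.000e-04 -1.600e-03]
 [-2.000e-04 -2.851e-01  9.585e-01 -1.275e-01]
 [ 0.000e+00  0.000e+00  0.000e+00  1.000e+00]]
knob 280 0.0244 [-0.92 -1.55] 270 371 0.1630312196969507
knob 280 0.0224 [-0.29 -1.55] 270 371 0.1904541849411916
knob 300 0.0244 [-0.95 -1.55] 262 381 0.18911354619249074
knob 300 0.0224 [-0.33 -1.56] 262 381 0.23637627635724473
flat edge [-2.96402749  0.26873664] -> axis +2.5x
flat edge [-3.11637596  0.2724633 ] -> axis +2.5x
bar top edges mid [23.1048926 -1.2590764]
```

```bash
python3 -m jog '[[0.4,1.8,20,0,0,0,0],[0,0,35,0,0,0,0],[0,0,30,0,0,0,0],[0,0,7,0,0,0,0],[0,0,0,0,0,0,0]]'; python3 -m jog '[[0,0,0,0,0,0,0],[0,0,0,0,0,0,0]]'; python3 st.py
```

```text
time_s: 10.0
tool_pos: [0.4953, 0.1333, 0.154]
tool_rot: [0.562, -3.089, 0.0]
contact_force: [0.1, -0.0, -0.0]
width: 0.244
time_s: 10.2
tool_pos: [0.4969, 0.1343, 0.1566]
tool_rot: [-0.563, 3.088, 0.0]
contact_force: [-0.1, -0.6, -0.9]
width: 0.248
[0.4969 0.1343 0.1566] yaw -159.32 z [ 2.8e-03  8.0e-04 -1.0e+00] F [-0.1 -0.6 -0.9] q [ 0.264  0.119 -0.242  1.207  0.    -0.097]
move tool mm [ -0.2  -1.8 -93.4]
```

```bash
for i in 1 2 3; do python3 -m jog '[[0,0,0,0,0,0,0],[0,0,0,0,0,0,0]]' >/dev/null; python3 st.py; done
```

```text
[0.4963 0.1344 0.1557] yaw -159.29 z [ 1.4e-03  4.0e-04 -1.0e+00] F [ 0.2  0.  -0.8] q [ 0.264  0.119 -0.244  1.206 -0.    -0.097]
move tool mm [ -0.7  -2.1 -94.3]
[0.4959 0.1343 0.155 ] yaw -159.29 z [ 3.e-04  1.e-04 -1.e+00] F [ 0.3  0.2 -1. ] q [ 0.265  0.12  -0.245  1.206 -0.    -0.097]
move tool mm [ -1.   -2.2 -95. ]
[0.4958 0.1343 0.1548] yaw -159.29 z [-0. -0. -1.] F [-0.2  0.5 -0.5] q [ 0.265  0.12  -0.245  1.206 -0.    -0.097]
move tool mm [ -1.   -2.2 -95.2]
```

```bash
python3 -m jog '[[0.4,-0.9,2,0,0,0,0],[0,0,2,0,0,0,0],[0,0,0,0,0,0,0],[0,0,0,0,0,0,0],[0,0,0,0,0,0,0]]' >/dev/null; python3 st.py;  python3 -m jog '[[0,0,1,0,0,0,0],[0,0,1,0,0,0,0],[0,0,1,0,0,0,0],[0,0,0,0,0,0,0],[0,0,0,0,0,0,0]]' >/dev/null; python3 st.py; python3 -m jog '[[0,0,1,0,0,0,0],[0,0,1,0,0,0,0],[0,0,0,0,0,0,0],[0,0,0,0,0,0,0]]' >/dev/null; python3 st.py
```

```text
[0.4958 0.1332 0.1508] yaw -159.3 z [-0. -0. -1.] F [-0.4  0.2 -0.9] q [ 0.263  0.121 -0.253  1.197 -0.    -0.099]
move tool mm [ -1.4  -1.2 -99.2]
[0.4957 0.1333 0.1478] yaw -159.3 z [-1.e-04 -0.e+00 -1.e+00] F [-0.4  0.4 -0.8] q [ 0.263  0.122 -0.258  1.191  0.    -0.099]
move tool mm [  -1.4   -1.2 -102.2]
[0.4958 0.1333 0.1457] yaw -159.3 z [-0. -0. -1.] F [ 0.2 -0.8 -0.6] q [ 0.263  0.123 -0.262  1.186 -0.    -0.099]
move tool mm [  -1.4   -1.2 -104.3]
```

```bash
for i in 1 2 3; do python3 -m jog '[[0,0,1.5,0,0,0,0],[0,0,1.5,0,0,0,0],[0,0,0,0,0,0,0],[0,0,0,0,0,0,0]]' >/dev/null; python3 st.py; done
```

```text
[0.4958 0.1333 0.1427] yaw -159.3 z [ 0.  0. -1.] F [ 1.4 -1.  -1. ] q [ 0.263  0.124 -0.267  1.18   0.    -0.099]
move tool mm [  -1.4   -1.2 -107.3]
[0.4958 0.1333 0.1397] yaw -159.3 z [-0.  0. -1.] F [ 0.1  0.2 -0.3] q [ 0.263  0.125 -0.272  1.173  0.    -0.099]
move tool mm [  -1.4   -1.2 -110.3]
[0.4958 0.1333 0.1367] yaw -159.3 z [-0.  0. -1.] F [ 1.   0.7 -1.1] q [ 0.263  0.127 -0.278  1.167  0.    -0.099]
move tool mm [  -1.4   -1.3 -113.3]
```

```bash
for i in 1 2 3 4; do python3 -m jog '[[0,0,1,0,0,0,0],[0,0,1,0,0,0,0],[0,0,0,0,0,0,0],[0,0,0,0,0,0,0]]' >/dev/null; python3 st.py|head -1; done
```

```text
[0.4958 0.1333 0.1347] yaw -159.3 z [-0. -0. -1.] F [ 1.9  0.9 -1.4] q [ 0.263  0.127 -0.281  1.162  0.    -0.099]
[0.4958 0.1333 0.1327] yaw -159.3 z [-0.  0. -1.] F [ 0.8  1.1 -2. ] q [ 0.263  0.128 -0.285  1.158  0.    -0.099]
[0.4958 0.1333 0.1312] yaw -159.3 z [ 5.e-04  1.e-04 -1.e+00] F [-1.1  0.7  4.3] q [ 0.263  0.129 -0.288  1.154  0.    -0.099]
[0.4959 0.1333 0.1293] yaw -159.3 z [ 6.e-04  2.e-04 -1.e+00] F [-1.1 -0.   5.9] q [ 0.263  0.13  -0.291  1.15   0.    -0.099]
```

```bash
for i in 1 2; do python3 -m jog '[[0,0,1,0,0,0,0],[0,0,0.5,0,0,0,0],[0,0,0,0,0,0,0],[0,0,0,0,0,0,0]]' >/dev/null; python3 st.py|head -1; done
```

```text
[0.4959 0.1333 0.1281] yaw -159.3 z [ 9.e-04  3.e-04 -1.e+00] F [-2.2 -0.1  9.3] q [ 0.263  0.13  -0.293  1.147  0.    -0.099]
[0.496  0.1333 0.128 ] yaw -159.3 z [ 2.1e-03  6.0e-04 -1.0e+00] F [-5. -1. 17.] q [ 0.263  0.129 -0.294  1.145  0.    -0.099]
```

```bash
python3 -m jog '[[0,0,0,0,0,0,0],[0,0,0,0,0,0,0],[0,0,0,0,0,0,0],[0,0,0,0,0,0,0]]'; python3 - <<'E'
from h import *
a=cam("scene")[0]; b=cam("side")[0]
o=np.zeros((600,800,3),np.uint8); o[:300,:400]=cv2.resize(a,(400,300)); o[:300,400:]=cv2.resize(b,(400,300)); o[300:,:]=cv2.resize(b[215:335,230:390],(800,600),interpolation=cv2.INTER_CUBIC)[150:450]
cv2.imwrite("pics/f.png",o)
E
```

```text
time_s: 16.2
tool_pos: [0.496, 0.1333, 0.128]
tool_rot: [-0.564, 3.088, 0.0]
contact_force: [-5.9, -2.3, 16.9]
width: 0.242
```

View pics/f.png

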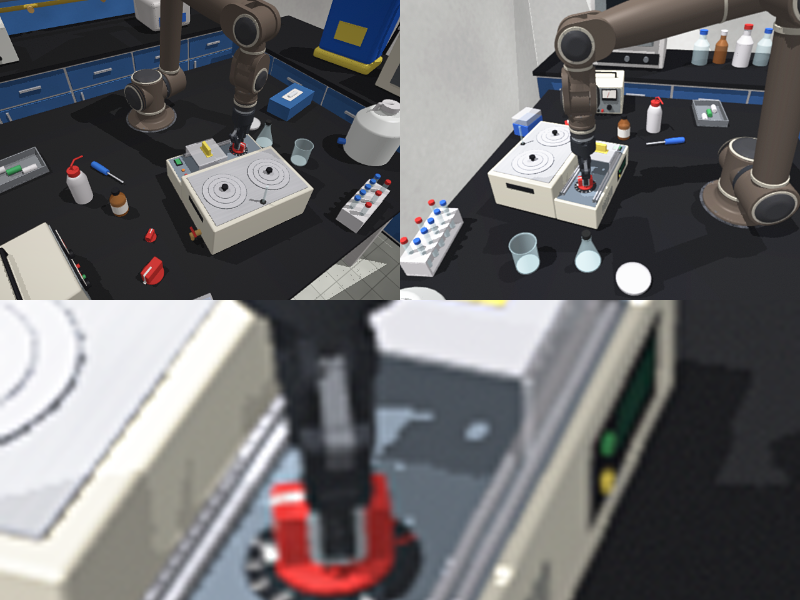

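The knob is seated low on the dial with its pointer on the flat's side. The guard is open and the bystanders are undisturbed.

```bash
python3 -c "
from rig import env
print(env.sign_off())"
```

```text
the job is handed in; nothing more can be done
None
```

The job is done and handed in at about 16 s of the 48 s allowed; `env.sign_off()` gives no verdict, so success is judged only from my own checks.

- **Guard:** I pushed it open to its stop with the closed fingers. The force rose to 25 N with no further travel, and the final pictures show it still open.
- **Knob:** I gripped the middle-sized knob across its bar and turned it to the flat, about 20.7° in the world frame. It slid freely the full 16 mm onto the shaft with 1–2 N.
- **Reset:** The spring then took up over about 4 mm and the shaft met a hard stop at TCP z = 0.128 m. At hand-in the arm was still gripping and pressing with about 17 N.
- **Other things:** The beaker, flask, bottles, dish and screwdriver look unmoved in the last pictures.

**Not checked or disagreeing:**
- The first two wrist-camera fixes, of shaft and knob, were 2–3 mm out because the arm was still settling. I measured again before the grasp and before the insertion.
- The wrist camera also showed a sideways error of about 1.5 mm, which I cancelled by measuring knob and shaft in the same picture.
- The setting tab is hidden under the knob at the end. That the setting did not move rests on the tool's yaw staying within 0.1° through the insertion and on the low forces, not on seeing the tab.

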